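# Set the second leaf of the reading stand to match the first

## Task

On the pharmacy counter the lit reading stand has two hinged leaves side by side: one is set at its reading slope, the other is folded down almost flat. Fold the low leaf up until it stands at the same slope as its neighbour, so that one wide sheet could lie flat across both, and let go of it there. Leave the set leaf as it is and do not shift or knock over anything else on the counter.

Things in the scene. Friction and masses are not known exactly. Their poses are not given: they have to be found in the camera images.
- stand: Lit two-leaf reading stand, fixed to the counter; white base plate 270 x 420 x 12 mm. Origin on the counter under the middle of the hinge line, which runs along its y axis, 35 mm up. The leaves reach from the hinge to its -x side (towards the robot).
- lamp (a point): Middle of the underside of the stand's fixed lamp bar, 327 mm above the counter. The bar is 45 mm (stand's x) by 430 mm (y) and 28 mm high, right over where the free edges of raised leaves come; its posts stand at the stand's y = +-200 mm. A tool pointing straight down cannot follow a leaf up beneath it: lean the hand back to the stand's -x side, by 30 to 40 degrees.
- leaf_fold (a joint): Angle of the leaf to fold up (the low one, left or right), rad above level: 0 level, growing as its free edge rises, 1.57 upright; stops at 0 and 1.7. Starts at 0.12 to 0.40. Aluminium plate 146 mm wide, 5 mm thick, 6 to 150 mm off the hinge axis, paper on top. A stiff friction hinge holds it wherever it is left; moving it takes 3 to 7 N at the tab.
- leaf_set (a joint): Angle of the other leaf, already set for reading (0.87 to 1.08), same build, hinge and joint values. It gives the angle to match and is to be left as it is.
- fold_tab (a point): On the low leaf's pull tab, a flat aluminium bar in the leaf's plane, 22 mm wide (along the hinge), 8 mm thick, sticking out 50 mm from the middle of the leaf's free edge. The point lies at mid thickness, 180 mm from the hinge axis, 30 mm beyond the leaf's edge, 20 mm short of the tab's end. x axis: along the leaf to the hinge, y along the hinge, z off the paper side.
- set_tab (a point): The same point and axes on the leaf that is already set.
- fold_hinge (a point): Point on the low leaf's hinge axis in line with fold_tab, 35 mm above the counter; its y axis is the hinge axis, its x axis the stand's x, z up.
- jar: Bystander: white round ointment jar with lid, 80 mm across, 75 mm high, just left of the stand. Origin at the centre of its underside.
- jarlid: Bystander: white flat disc (a jar lid), 90 mm across, 14 mm high, lies between robot and stand. Origin at the centre of its underside.
- carton: Bystander: cardboard carton 60 x 110 x 45 mm high, just right of the stand. Origin at the centre of its underside.
- amber: Bystander: brown glass bottle, 70 mm across, 150 mm high, to the right (-y). Origin at the centre of its underside.
- mortar: Bystander: white bowl, 120 mm across, 70 mm high, to the left (+y). Origin at the centre of its underside.
- roll: Bystander: upright roll of paper, 150 mm across, 200 mm high, to the left (+y). Origin at the centre of its underside.
- spatula: Bystander: spatula with black handle, 200 mm long, lies flat to the right (-y).

How it is judged:
By the outcome, as a careful person would: the job done as asked, in the order asked, and still so for the second after the job is handed in, with the robot touching nothing.
It also fails if it takes over 40 s, if anything falls off the work surface, if the arm or the gripper's body presses on something with over 40 N, if the wrist force passes 120 N, or if a joint passes its speed limit or range.

## Robot

A 6-joint arm with a two-finger parallel gripper is mounted at the origin on the work surface. World frame = base frame: x ahead of the robot, y to its left, z up, the work surface at z = 0. Lengths are in m, angles in rad, forces in N, time in s.
With the tool pointing down it reaches from about 0.35 to 0.85 m from the base axis. Payload 8.1 kg.
Tool frame: the origin (TCP) lies midway between the tips of the shut fingers; the grasp point (between the pads) lies 19 mm behind it; z points along the fingers, y is the line along which they close (so a half turn about z gives the same grasp; the last joint's range is limited). The gripper opens to 93 mm and grips with 3 to 60 N. Pads are 15 mm wide; open, the fingers measure 128 mm over their backs; the gripper's body (75 mm by 188 mm) begins 65 mm behind the grasp point.
Start: joints at [-1.249, 0.13, 1.488, -0, 1.523, -0.085], TCP at [0.237, -0.551, 0.219] pointing down, gripper open.
Joint ranges: [-2.96, 2.96], [-0.89, 2.26], [0.02, 2.5], [-1.34, 4.48], [0, 2.73], [-2.66, 2.66]. Speed limits (rad/s): [2.39, 2.39, 2.79, 3.14, 3.14, 3.14].

## Interface

Orientations are given as a rotation vector (axis times angle).
In Python, from plant import robot, read_camera, job gives the robot as it stands.
- The arm moves only by the shell command python3 -m inch 'ROWS' [FORCE]. ROWS is JSON, one flat list of numbers, 5 for each row, row after row: the shift along the world's x, y, z in mm, then the turn about the world's z in degrees, then the opening in per cent of the stroke, from 0 (shut) to 100 (fully open). In form: [dx, dy, dz, yaw, hand, dx, dy, dz, yaw, hand, ...]. A call has 1 to 10 rows; each row is the pose to reach, as a shift and turn from the pose commanded when the call began; what a row does not reach only later rows make up. A row lasts 1/12 s, in which the tool goes at most 41.7 mm and 7.16 degrees, less where a joint would pass 70% of its speed; a pose out of reach is approached as far as the arm can. A call with a gripper value outside its range is refused whole. The fingers move at their own pace and stop on an object; FORCE is the grip in N (left out, the last holds). Time passes only in rows, so rows that repeat a pose let the fingers close. It gives the time, the measured TCP pose, the force, the opening and the grip force at its end, in the units of the state.
- robot.read_state(): the state, without advancing time (a new reading comes with each control period).
- read_camera(name): name is "side" or "top"; returns a dict with "image" (480x640x3 uint8, blue, green, red), "K" (3x3 intrinsics, pixels), "extrinsics" (4x4, takes a point from world to camera coordinates). Camera axes: x right, y down, z forward; pixel columns grow to the right and rows downward; lengths in m; the calibration is good to about 2 mm. A picture is of the moment at which its call begins. There is no depth.
- job.close_job(): hands the job in; it is judged then, once.
The state is a dict: "t": time; "q": joint angles; "dq": joint speeds; "joint_torque": joint torques, N m; "tool_pos": TCP position; "orientation": TCP orientation; "force": force on the tool from outside, world axes, zero at the start; "wrist_torque": the same for the moment, N m; "opening": finger opening in m; "gripper_force": force on a finger pad.
Only numpy, scipy, OpenCV 4.12 (cv2) and the standard library are available. Lean on these libraries where they do the work, as an engineer would, in place of code of your own. Each camera call takes 0.05 s, during which the arm holds its last target. There are 200 camera calls.

## Working session

There is one attempt and no reset: what is moved stays moved. The work goes in short steps, Python scripts to look and compute and a shell command to move; the robot and the scene stay as the last step left them, time stands still between calls to the robot, and variables do not carry over. Pictures are saved under pics/ and viewed, at most 10 in all, crops included, and the job is handed in when it is done.

```bash
ls; mkdir -p pics; python3 - <<'E'
from plant import robot, read_camera
import cv2
for n in("side","top"):
    c=read_camera(n); cv2.imwrite(f"pics/{n}0.png",c["image"]); print(n,c["K"].round(1).tolist(),c["extrinsics"].round(4).tolist())
s=robot.read_state(); print(s)
E
```

```text
pics
side [[440.9, 0.0, 313.3], [0.0, 440.9, 234.1], [0.0, 0.0, 1.0]] [[-0.9095, -0.4155, 0.0144, 0.5099], [-0.2428, 0.5028, -0.8296, 0.3047], [0.3374, -0.758, -0.5582, 1.0165], [0.0, 0.0, 0.0, 1.0]]
top [[544.0, 0.0, 312.1], [0.0, 544.0, 241.4], [0.0, 0.0, 1.0]] [[-0.0011, -1.0, 0.0017, -0.0021], [-0.9963, 0.0009, -0.0863, 0.5634], [0.0862, -0.0018, -0.9963, 1.8645], [0.0, 0.0, 0.0, 1.0]]
{'t': 0.1, 'q': array([-1.24939763e+00,  1.31128332e-01,  1.48916729e+00, -1.25025905e-05,
        1.52297844e+00, -8.54100749e-02]), 'dq': array([-1.49461271e-04, -3.23494217e-04, -1.36079780e-03,  3.81621973e-05,
        8.16915471e-04, -5.51623484e-04]), 'joint_torque': array([ 2.34613704e-03, -5.61342359e+01, -4.93096411e+01,  7.71766459e-02,
        2.91069690e-02, -6.28233806e-05]), 'tool_pos': array([ 0.23725741, -0.55054314,  0.21766853]), 'orientation': array([-3.07519325e+00, -6.34280412e-01,  3.30222356e-04]), 'force': array([-0.04734151, -0.43014881, -0.02524166]), 'wrist_torque': array([0.04273753, 0.00099019, 0.01491281]), 'gripper_force': 0.0, 'opening': 0.09264555443464019}
```

View pics/side0.png

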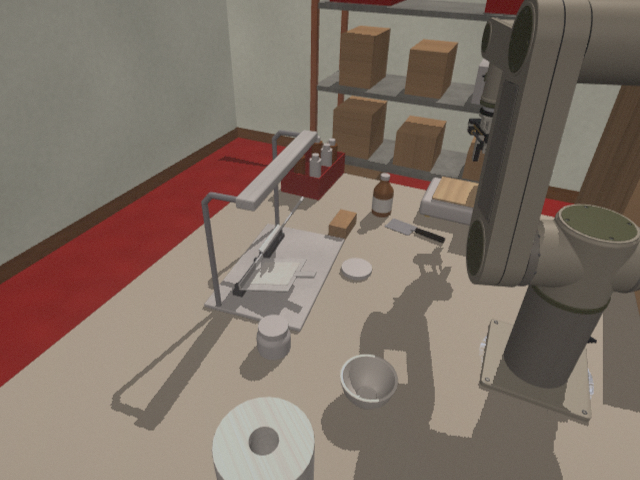

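View pics/top0.png

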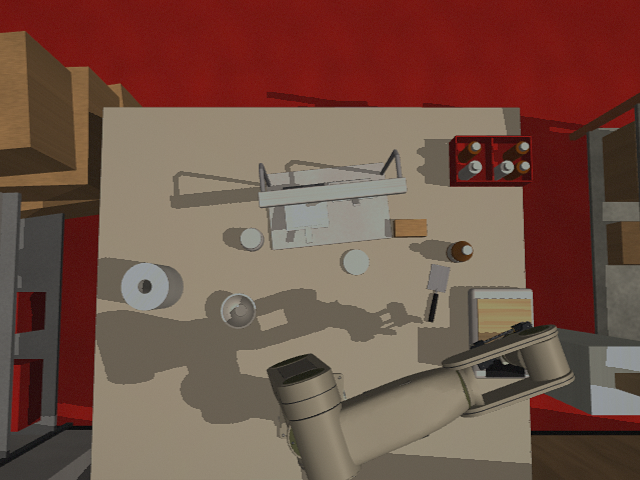

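The side view shows the stand with its lamp bar (about 240-318, 135-200). The low leaf is the left one (+y), with its tab at about (305, 273) in side and (308, 240) in top. The jar is at (273, 335) and the lid at (356, 268). Next I'll look closer.

```bash
python3 - <<'E'
import cv2
a=cv2.imread("pics/side0.png")[125:325,195:365]; cv2.imwrite("pics/s1.png",cv2.resize(a,None,fx=3,fy=3,interpolation=cv2.INTER_CUBIC)[:600])
b=cv2.imread("pics/top0.png")[140:280,230:430]; cv2.imwrite("pics/t1.png",cv2.resize(b,None,fx=4,fy=4,interpolation=cv2.INTER_CUBIC))
E
```

```text
(no output)
```

View pics/s1.png

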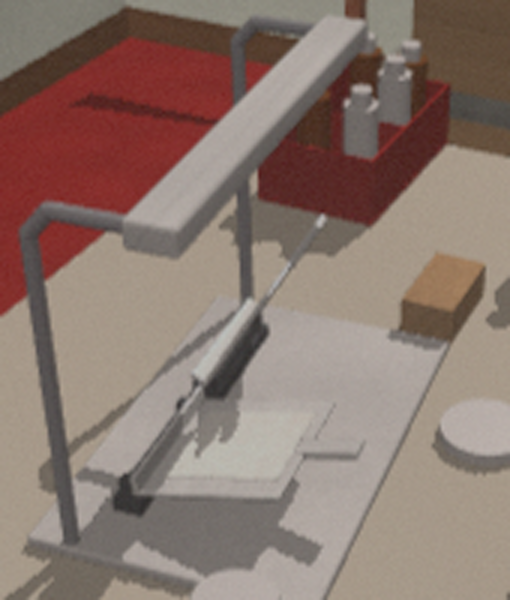

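View pics/t1.png

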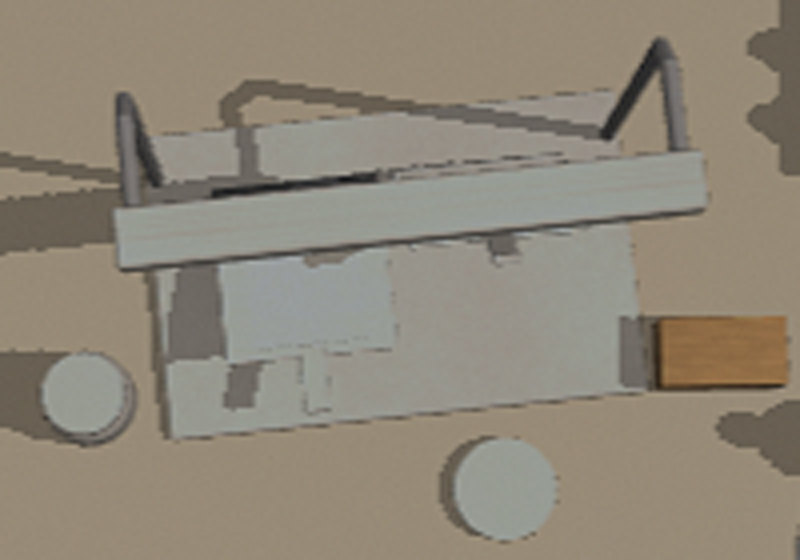

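Side crop: the low leaf's tab ends at about (362, 447) and the set leaf is seen edge-on, with its tab end at (322, 217). Top crop: bar corners are at (116,211), (702,152), (706,208) and (122,269), and the low tab end is at (317, 412).

```bash
cat > h.py <<'E'
import numpy as np
from plant import robot, read_camera
C={}
def cam(n):
    if n not in C: C[n]=read_camera(n)
    return C[n]
def ray(n,u,v):
    c=cam(n);E=c["extrinsics"];R=E[:3,:3];d=R.T@np.linalg.solve(c["K"],[u,v,1.]);return -R.T@E[:3,3],d/np.linalg.norm(d)
def plane(n,uv,p,nrm):
    o,d=ray(n,*uv);return o+d*(np.dot(np.asarray(p)-o,nrm)/np.dot(d,nrm))
def zpl(n,uv,z): return plane(n,uv,[0,0,z],[0,0,1.])
def tri(us,ut):
    o,d=ray("side",*us);p,e=ray("top",*ut);s=np.linalg.lstsq(np.c_[d,-e],p-o,rcond=None)[0]
    a=o+d*s[0];b=p+e*s[1];return (a+b)/2,np.linalg.norm(a-b)
S=lambda u,v:(195+(u-1)/3,125+(v-1)/3)
T=lambda u,v:(230+(u-1.5)/4,140+(v-1.5)/4)
E
python3 - <<'E'
from h import *
np.set_printoptions(precision=4,suppress=True)
bar=np.array([zpl("top",T(*p),.355) for p in [(116,211),(702,152),(706,208),(122,269)]])
print(bar, "len",np.linalg.norm(bar[0]-bar[1]),np.linalg.norm(bar[3]-bar[2]),"w",np.linalg.norm(bar[0]-bar[3]),np.linalg.norm(bar[1]-bar[2]))
base=np.array([zpl("top",T(*p),.012) for p in [(172,438),(640,392),(612,90)]]);print(base,np.linalg.norm(base[0]-base[1]),np.linalg.norm(base[1]-base[2]))
bs=np.array([zpl("side",S(*p),.012) for p in [(449,342),(220,297),(30,540)]]);print(bs)
ey=bar[0]-bar[1]+bar[3]-bar[2]+base[0]-base[1];ey[2]=0;ey/=np.linalg.norm(ey);ex=np.array([ey[1],-ey[0],0])
print("yaw",np.degrees(np.arctan2(ex[1],ex[0])))
cen=(base[0]+base[2])/2;print("base cen",cen)
L=bar.mean(0);print("lamp",L)
t,e=tri(S(362,447),T(317,412));print("low tab end",t,e)
loc=lambda p:np.array([(p-L)@ex,(p-L)@ey,p[2]])
print("local rel lamp: low",loc(t)," cen",loc(cen))
# hinge near the shadow line / set tab: mirrored y
yl=loc(t)[1]
P=L+ex*0+ey*(-yl)
se=plane("side",S(322,217),P,ey);print("set tab end",se,loc(se))
for p in [(322,217),(290,262),(262,308)]: print(loc(plane("side",S(*p),P,ey)))
print("jar",zpl("top",T(85,393),.075),"lid",zpl("top",T(504,488),.014),"carton",zpl("top",T(722,352),.045))
E
```

```text
[[ 0.6769  0.1521  0.355 ]
 [ 0.7198 -0.2712  0.355 ]
 [ 0.6788 -0.2735  0.355 ]
 [ 0.6347  0.1475  0.355 ]] len 0.4254803664838798 0.42323057441358863 w 0.0424634724314999 0.04103028431402772
[[ 0.5377  0.1352  0.012 ]
 [ 0.5776 -0.2738  0.012 ]
 [ 0.8461 -0.2526  0.012 ]] 0.4109311307642118 0.2693128881586229
[[ 0.5782 -0.2778  0.012 ]
 [ 0.8422 -0.2492  0.012 ]
 [ 0.7974  0.1659  0.012 ]]
yaw 5.779685560994848
base cen [ 0.6919 -0.0587  0.012 ]
lamp [ 0.6776 -0.0613  0.355 ]
low tab end [0.5533 0.0081 0.0861] 0.0015282853047590894
local rel lamp: low [-0.1166  0.0816  0.0861]  cen [0.0145 0.0011 0.012 ]
set tab end [ 0.6648 -0.1445  0.2101] [-0.0211 -0.0816  0.2101]
[-0.0211 -0.0816  0.2101]
[ 0.0116 -0.0816  0.1544]
[ 0.0423 -0.0816  0.0948]
jar [0.5713 0.2044 0.075 ] lid [ 0.4936 -0.154   0.014 ] carton [ 0.609 -0.34   0.045]
```

Checks: the bar measures 424 x 42 mm (430 x 45 given), the base 411 x 269, and the two views agree to 1.5 mm. The hinge is 78 mm behind the lamp. The low leaf is at about 0.24 rad and the set leaf at about 1.06. At 1.06, a hand pointing straight down would hit the bar by about 28 mm. The rows carry no tilt command, so I'll try a move past the reach limit, in free air, to see whether the tool leans.

```bash
python3 -m inch '[0,0,40,0,0, 0,0,80,0,0, 0,0,120,0,0, 16,-37,120,0,0, 32,-74,120,0,0, 48,-111,120,0,0, 64,-148,120,0,0, 80,-185,120,0,0, 96,-222,120,0,0, 112,-259,120,0,0]'; python3 -m inch '[16,-37,0,0,0, 32,-74,0,0,0, 48,-111,0,0,0, 48,-111,0,0,0]'; python3 -c "
from h import *
from scipy.spatial.transform import Rotation as R
s=robot.read_state();print(s['q'].round(3),s['tool_pos'],R.from_rotvec(s['orientation']).as_matrix().round(3))"
```

```text
t: 1.03
tool_pos: [0.3266, -0.7584, 0.3393]
orientation: [3.074, 0.634, 0.001]
force: [0.0, -1.4, 1.5]
opening: 0.0309
gripper_force: 0.0
t: 1.37
tool_pos: [0.342, -0.7936, 0.3066]
orientation: [3.041, 0.627, 0.012]
force: [-0.8, -0.1, 0.4]
opening: 0.0043
gripper_force: 0.0
[-1.224  1.082  0.025  0.003  1.997 -0.059] [ 0.34196718 -0.79364264  0.30658059] [[ 0.918  0.395  0.015]
 [ 0.396 -0.918 -0.035]
 [ 0.     0.038 -0.999]]
```

The tool starts to lean outward at the reach limit. I'll push further, then retreat to see whether the lean stays.

```bash
cat > st.py <<'E'
from h import *
from scipy.spatial.transform import Rotation as R
s=robot.read_state();M=R.from_rotvec(s['orientation']).as_matrix();print(s['t'],s['q'].round(3),s['tool_pos'].round(4),'z',M[:,2].round(3),'lean',np.degrees(np.arccos(-M[2,2])).round(1),'y',M[:,1].round(3))
E
python3 -m inch '[16,-37,0,0,0, 32,-74,0,0,0, 48,-111,0,0,0, 64,-148,0,0,0, 80,-185,0,0,0, 96,-222,0,0,0]'; python3 st.py;python3 -m inch '[-16,37,0,0,0, -32,74,0,0,0,-48,111,0,0,0,-48,111,0,0,0]'; python3 st.py
```

```text
t: 1.87
tool_pos: [0.3557, -0.8251, 0.2651]
orientation: [2.997, 0.618, 0.026]
force: [-0.6, -0.4, -0.8]
opening: 0.0006
gripper_force: 0.0
1.8667 [-1.223  1.133  0.023  0.005  1.902 -0.057] [ 0.3557 -0.8251  0.2651] z [ 0.033 -0.076 -0.997] lean 4.8 y [ 0.394 -0.915  0.083]
t: 2.2
tool_pos: [0.3265, -0.7588, 0.2668]
orientation: [2.998, 0.618, 0.025]
force: [0.7, -0.8, 1.1]
opening: 0.0006
gripper_force: 0.0
2.2 [-1.229  0.702  0.681  0.005  1.677 -0.064] [ 0.3265 -0.7588  0.2668] z [ 0.032 -0.075 -0.997] lean 4.7 y [ 0.394 -0.915  0.082]
```

The lean stays when I retreat. So the lean can be built up by commanding past reach. First I'll turn the hand so its narrow side faces the lean direction, at a clear bearing of about -45°.

```bash
python3 -m inch '[25,18,10,-7,0, 50,36,20,-14,0, 75,54,30,-21,0, 100,72,40,-28,0, 125,90,50,-35,0, 150,108,60,-42,0, 175,126,70,-49,0, 200,144,80,-56,0, 225,162,90,-63,0, 250,180,90,-68,0]'; python3 st.py; python3 -m inch '[20,-20,30,0,0, 40,-40,60,0,0, 60,-60,90,0,0, 80,-80,120,0,0, 100,-100,150,0,0, 120,-120,180,0,0, 140,-140,210,0,0,160,-160,240,0,0,180,-180,270,0,0,200,-200,300,0,0]'; python3 st.py
```

```text
t: 3.03
tool_pos: [0.578, -0.5783, 0.3617]
orientation: [2.829, -1.174, -0.042]
force: [0.8, -0.8, 0.9]
opening: 0.0005
gripper_force: 0.0
3.0333 [-0.81   0.922  0.177 -0.092  2.035  1.506] [ 0.578  -0.5783  0.3617] z [-0.055 -0.061 -0.997] lean 4.7 y [-0.706 -0.704  0.082]
t: 3.87
tool_pos: [0.562, -0.5732, 0.4265]
orientation: [2.822, -1.158, 0.005]
force: [-0.5, -0.3, 0.9]
opening: 0.0004
gripper_force: 0.0
3.8667 [-0.821  0.939  0.022 -0.097  2.137  1.475] [ 0.562  -0.5732  0.4265] z [-0.031 -0.086 -0.996] lean 5.2 y [-0.701 -0.708  0.083]
```

```bash
python3 -m inch '[-24,24,24,0,0, -48,48,48,0,0, -72,72,72,0,0, -96,96,96,0,0, -120,120,120,0,0, -144,144,144,0,0, -160,160,180,0,0, -170,170,220,0,0, -170,170,260,0,0, -170,170,300,0,0]'; python3 st.py; python3 -m inch '[0,0,41,0,0, 0,0,82,0,0, 0,0,123,0,0, 0,0,164,0,0,0,0,205,0,0,0,0,246,0,0]'; python3 st.py
```

```text
t: 4.7
tool_pos: [0.3926, -0.4041, 0.6797]
orientation: [2.817, -1.155, 0.017]
force: [0.5, -0.6, -0.1]
opening: 0.0004
gripper_force: 0.0
4.7 [-0.836  0.454  0.19  -0.128  2.441  1.414] [ 0.3926 -0.4041  0.6797] z [-0.026 -0.093 -0.995] lean 5.6 y [-0.701 -0.708  0.085]
t: 5.2
tool_pos: [0.3468, -0.3627, 0.736]
orientation: [2.809, -1.15, 0.044]
force: [0.6, 0.0, 0.2]
opening: 0.0
gripper_force: 0.0
5.2 [-0.848  0.458  0.023 -0.155  2.582  1.365] [ 0.3468 -0.3627  0.736 ] z [-0.014 -0.109 -0.994] lean 6.3 y [-0.701 -0.708  0.087]
```

```bash
python3 -m inch '[-15,15,0,0,0,-30,30,0,0,0,-45,45,0,0,0,-60,60,0,0,0,-75,75,0,0,0,-90,90,0,0,0,-105,105,0,0,0,-120,120,0,0,0]'; python3 st.py; python3 -m inch '[-15,15,0,0,0,-30,30,0,0,0,-45,45,0,0,0,-60,60,0,0,0]'; python3 st.py
```

```text
t: 5.87
tool_pos: [0.2266, -0.2424, 0.7342]
orientation: [2.81, -1.15, 0.041]
force: [0.4, -0.5, 0.3]
opening: 0.0004
gripper_force: 0.0
5.8667 [-0.883 -0.149  0.737 -0.13   2.476  1.36 ] [ 0.2266 -0.2424  0.7342] z [-0.015 -0.107 -0.994] lean 6.2 y [-0.701 -0.708  0.087]
t: 6.2
tool_pos: [0.1667, -0.1824, 0.734]
orientation: [2.81, -1.15, 0.041]
force: [0.1, 0.8, -0.9]
opening: 0.0008
gripper_force: 0.0
6.2 [-0.92  -0.334  0.876 -0.133  2.519  1.317] [ 0.1667 -0.1824  0.734 ] z [-0.015 -0.108 -0.994] lean 6.2 y [-0.701 -0.708  0.087]
```

```bash
python3 -m inch '[0,0,41,0,0, 0,0,82,0,0, 0,0,123,0,0, 0,0,164,0,0,0,0,205,0,0,0,0,246,0,0,0,0,287,0,0]'; python3 st.py; python3 -m inch '[-5,5,41,0,0, -10,10,82,0,0, -15,15,123,0,0, -20,20,164,0,0]'; python3 st.py
```

```text
t: 6.78
tool_pos: [0.1646, -0.1917, 0.824]
orientation: [2.792, -1.141, 0.07]
force: [0.9, -0.0, -0.4]
opening: 0.0008
gripper_force: 0.0
6.7833 [-0.943 -0.024  0.322 -0.205  2.731  1.212] [ 0.1646 -0.1917  0.824 ] z [-0.004 -0.133 -0.991] lean 7.6 y [-0.7   -0.707  0.098]
t: 7.12
tool_pos: [0.1494, -0.186, 0.8328]
orientation: [2.77, -1.131, 0.104]
force: [-0.4, -0.4, 0.5]
opening: 0.0006
gripper_force: 0.0
7.1167 [-0.976 -0.048  0.31  -0.213  2.731  1.169] [ 0.1494 -0.186   0.8328] z [ 0.008 -0.162 -0.987] lean 9.3 y [-0.7   -0.705  0.11 ]
```

```bash
python3 -m inch '[-20,22,29,0,0, -40,44,58,0,0, -60,66,87,0,0, -80,88,116,0,0]'; python3 st.py; python3 -m inch '[-27,31,0,0,0, -54,62,0,0,0, -81,93,0,0,0, -108,124,0,0,0]'; python3 st.py
```

```text
t: 7.45
tool_pos: [0.0989, -0.1395, 0.8337]
orientation: [2.745, -1.12, 0.13]
force: [-0.2, 0.1, -0.1]
opening: 0.0005
gripper_force: 0.0
7.45 [-1.084 -0.221  0.445 -0.194  2.731  1.076] [ 0.0989 -0.1395  0.8337] z [ 0.015 -0.193 -0.981] lean 11.2 y [-0.7   -0.702  0.127]
t: 7.78
tool_pos: [0.0513, -0.0725, 0.8145]
orientation: [2.704, -1.132, 0.12]
force: [-0.7, 0.9, 0.4]
opening: 0.0007
gripper_force: 0.0
7.7833 [-1.017 -0.432  0.637 -0.308  2.731  1.052] [ 0.0513 -0.0725  0.8145] z [-0.005 -0.221 -0.975] lean 12.8 y [-0.712 -0.684  0.159]
```

```bash
python3 -m inch '[15,-15,0,-7,0, 30,-30,0,-14,0, 45,-45,0,-21,0, 60,-60,0,-28,0, 75,-75,0,-35,0, 90,-90,0,-41,0,100,-100,0,-45,0]'; python3 st.py; python3 -m inch '[0,0,41,0,0, 0,0,82,0,0, 0,0,123,0,0, 0,0,164,0,0,0,0,205,0,0,0,0,246,0,0]'; python3 st.py;  python3 -m inch '[0,0,41,0,0, 0,0,82,0,0, 0,0,123,0,0, 0,0,164,0,0,0,0,205,0,0,0,0,246,0,0]'; python3 st.py
```

```text
t: 8.37
tool_pos: [0.1561, -0.1764, 0.8113]
orientation: [2.072, -2.059, -0.011]
force: [0.6, 0.1, -0.9]
opening: 0.0002
gripper_force: 0.0
8.3667 [-0.715 -0.046  0.42  -0.575  2.731  1.886] [ 0.1561 -0.1764  0.8113] z [-0.159 -0.149 -0.976] lean 12.6 y [-0.987  0.006  0.16 ]
t: 8.87
tool_pos: [0.1333, -0.1988, 0.8301]
orientation: [2.067, -2.037, 0.033]
force: [-0.1, -0.7, 0.1]
opening: 0.0004
gripper_force: 0.0
8.8667 [-8.220e-01 -2.000e-03  3.060e-01 -6.310e-01  2.731e+00  1.711e+00] [ 0.1333 -0.1988  0.8301] z [-0.15  -0.184 -0.971] lean 13.8 y [-0.988 -0.     0.153]
t: 9.37
tool_pos: [0.1119, -0.2133, 0.8441]
orientation: [2.054, -2.019, 0.065]
force: [1.2, -0.1, -0.8]
opening: 0.0007
gripper_force: 0.0
9.3667 [-0.908  0.034  0.214 -0.676  2.731  1.573] [ 0.1119 -0.2133  0.8441] z [-0.149 -0.215 -0.965] lean 15.2 y [-0.988 -0.     0.153]
```

Sideways lean can only be taken out by stretching outward, so I'll go back out at bearing -47° and build the lean there.

```bash
python3 -m inch '[22,-19,-26,0,0, 44,-38,-52,0,0, 66,-57,-78,0,0, 88,-76,-104,0,0, 110,-95,-130,0,0, 132,-114,-156,0,0, 154,-133,-182,0,0, 176,-152,-208,0,0, 198,-171,-234,0,0, 220,-190,-260,0,0]'; python3 -m inch '[22,-19,-26,0,0, 44,-38,-52,0,0, 66,-57,-78,0,0, 88,-76,-104,0,0, 110,-95,-130,0,0, 132,-114,-156,0,0, 154,-133,-182,0,0, 176,-152,-208,0,0, 198,-171,-234,0,0, 220,-190,-250,0,0]'; python3 st.py; python3 -m inch '[28,-30,0,0,0,56,-60,0,0,0,84,-90,0,0,0,112,-120,0,0,0,140,-150,0,0,0,168,-180,0,0,0,196,-210,0,0,0,224,-240,0,0,0]';python3 st.py
```

```text
t: 10.2
tool_pos: [0.3328, -0.4038, 0.5822]
orientation: [2.054, -2.02, 0.064]
force: [0.2, 0.1, 1.0]
opening: 0.0006
gripper_force: 0.0
t: 11.03
tool_pos: [0.552, -0.5934, 0.3288]
orientation: [2.055, -2.019, 0.057]
force: [-0.3, -0.2, 0.2]
opening: 0.0003
gripper_force: 0.0
11.0333 [-0.765  0.737  0.539 -0.269  1.819  2.287] [ 0.552  -0.5934  0.3288] z [-0.152 -0.211 -0.966] lean 15.1 y [-0.988 -0.001  0.156]
t: 11.7
tool_pos: [0.6021, -0.666, 0.2864]
orientation: [2.055, -2.012, 0.129]
force: [1.1, -0.0, 0.1]
opening: 0.0003
gripper_force: 0.0
11.7 [-0.784  1.124  0.023 -0.275  1.89   2.235] [ 0.6021 -0.666   0.2864] z [-0.118 -0.247 -0.962] lean 15.9 y [-0.992 -0.006  0.124]
```

```bash
for i in 1 ; do python3 -m inch '[28,-28,5,0,0,56,-56,10,0,0,84,-84,15,0,0,112,-112,20,0,0,140,-140,25,0,0,168,-168,30,0,0,196,-196,35,0,0,224,-224,40,0,0]';python3 st.py; done;  python3 -m inch '[28,-28,10,0,0,56,-56,20,0,0,84,-84,30,0,0,112,-112,40,0,0,140,-140,50,0,0,168,-168,60,0,0,196,-196,70,0,0,224,-224,80,0,0]';python3 st.py
```

```text
t: 12.37
tool_pos: [0.6159, -0.6915, 0.2504]
orientation: [2.059, -2.002, 0.182]
force: [-0.2, -0.5, 0.3]
opening: 0.0005
gripper_force: 0.0
12.3667 [-0.794  1.166  0.023 -0.268  1.809  2.238] [ 0.6159 -0.6915  0.2504] z [-0.093 -0.273 -0.958] lean 16.8 y [-0.995 -0.014  0.1  ]
t: 13.03
tool_pos: [0.6242, -0.7105, 0.2427]
orientation: [2.06, -1.993, 0.242]
force: [0.1, 0.6, 0.1]
opening: 0.0006
gripper_force: 0.0
13.0333 [-0.802  1.178  0.023 -0.263  1.754  2.234] [ 0.6242 -0.7105  0.2427] z [-0.064 -0.302 -0.951] lean 18.0 y [-0.997 -0.022  0.073]
```

```bash
python3 -m inch '[28,-28,12,0,0,56,-56,24,0,0,84,-84,36,0,0,112,-112,48,0,0,140,-140,60,0,0,168,-168,72,0,0,196,-196,84,0,0,224,-224,96,0,0,252,-252,108,0,0,280,-280,120,0,0]' >/dev/null;python3 st.py;python3 -m inch '[28,-28,15,0,0,56,-56,30,0,0,84,-84,45,0,0,112,-112,60,0,0,140,-140,75,0,0,168,-168,90,0,0,196,-196,105,0,0,224,-224,120,0,0,252,-252,135,0,0,280,-280,150,0,0]'>/dev/null;python3 st.py
```

```text
13.8667 [-0.81   1.181  0.023 -0.259  1.707  2.227] [ 0.6306 -0.7275  0.2436] z [-0.034 -0.331 -0.943] lean 19.5 y [-0.998 -0.031  0.047]
14.7 [-0.817  1.168  0.023 -0.254  1.675  2.218] [ 0.635  -0.7403  0.2582] z [-0.005 -0.36  -0.933] lean 21.1 y [-0.999 -0.04   0.021]
```

```bash
python3 -m inch '[28,-28,15,0,0,56,-56,30,0,0,84,-84,45,0,0,112,-112,60,0,0,140,-140,75,0,0,168,-168,90,0,0,196,-196,105,0,0,224,-224,120,0,0,252,-252,135,0,0,280,-280,150,0,0]'>/dev/null;python3 st.py; python3 -m inch '[-20,35,5,7,50,-40,70,10,14,50,-60,105,15,21,50,-80,140,20,28,50,-100,175,25,35,50,-115,211,30,42,50,-130,247,35,49,50,-145,283,40,56,50,-155,320,40,63,50,-165,358,40,70,50]'; python3 st.py
```

```text
15.5333 [-0.823  1.159  0.023 -0.25   1.641  2.211] [ 0.6406 -0.7526  0.2707] z [ 0.024 -0.389 -0.921] lean 22.9 y [-0.999 -0.05  -0.004]
t: 16.37
tool_pos: [0.5121, -0.4913, 0.3057]
orientation: [2.844, -0.866, 0.581]
force: [-0.1, -0.5, 1.1]
opening: 0.0467
gripper_force: 0.0
16.3667 [-0.903  0.019  1.502  0.131  1.24   1.241] [ 0.5121 -0.4913  0.3057] z [ 0.327 -0.215 -0.92 ] lean 23.0 y [-0.557 -0.83  -0.004]
```

```bash
python3 -m inch '[-10,38,0,5,50,-20,76,0,10,50,-30,114,0,15,50,-40,152,0,20,50,-48,192,0,24,50,-54,232,0,28,50,-60,272,0,32,50,-60,312,0,36,50,-60,352,0,39,50,-60,392,0,39,50]'; python3 st.py
```

```text
t: 17.2
tool_pos: [0.4527, -0.1001, 0.3051]
orientation: [-3.056, -0.13, -0.62]
force: [0.7, 0.6, 0.4]
opening: 0.0465
gripper_force: 0.0
17.2 [-0.514 -0.68   2.054  0.227  1.436  0.979] [ 0.4527 -0.1001  0.3051] z [ 0.388  0.037 -0.921] lean 23.0 y [ 0.086 -0.996 -0.004]
```

```bash
python3 -m inch '[14,18,-25,0,50,28,36,-50,0,50,42,54,-75,0,50,56,72,-100,0,50,70,90,-125,0,50,83,107,-145,0,50,83,107,-145,0,50]'; python3 st.py; python3 - <<'E'
from h import *
import cv2
a=cam("side")["image"][125:325,195:395]; b=cam("top")["image"][140:280,230:430]
im=np.hstack([cv2.resize(a,(570,570),interpolation=3)[:, 100:500],cv2.resize(b,(570,400),interpolation=3)[:,:400].__class__ and cv2.copyMakeBorder(cv2.resize(b,(570,400),interpolation=3)[:,:400],0,170,0,0,0)])
cv2.imwrite("pics/p2.png",im)
E
```

```text
t: 17.78
tool_pos: [0.5345, 0.0089, 0.1544]
orientation: [-3.056, -0.13, -0.608]
force: [-0.5, 0.2, -0.9]
opening: 0.0465
gripper_force: 0.0
17.7833 [-0.147 -0.413  2.151  0.111  1.023  1.3  ] [0.5345 0.0089 0.1544] z [ 0.381  0.039 -0.924] lean 22.5 y [ 0.086 -0.996 -0.007]
```

View pics/p2.png

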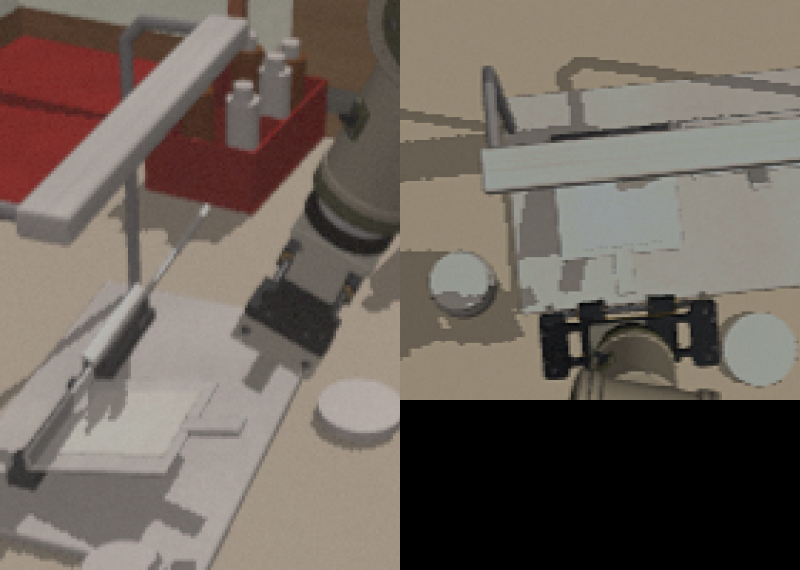

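The hand is in line with the tab (fingers at columns 592 and 660, tab at 622 in the right panel) and short of it. Moving in and gripping.

```bash
python3 -m inch '[10,0,-23,0,50,20,1,-46,0,50,30,1,-70,0,50,40,2,-93,0,50,40,2,-93,0,50,40,2,-93,0,15,40,2,-93,0,15,40,2,-93,0,15,40,2,-93,0,15]' 20; python3 st.py
```

```text
t: 18.63
tool_pos: [0.5776, 0.0081, 0.0696]
orientation: [-3.054, -0.127, -0.625]
force: [-1.0, 19.5, 2.5]
opening: 0.0246
gripper_force: 10.3
18.6333 [-0.133 -0.171  2.127  0.125  0.795  1.285] [0.5776 0.0081 0.0696] z [ 0.391  0.037 -0.92 ] lean 23.1 y [ 0.084 -0.996 -0.005]
```

```bash
python3 -m inch '[0,2,0,0,10,0,2,0,0,10,0,3,0,0,10,0,3,0,0,10]' 20; python3 st.py
```

```text
t: 18.97
tool_pos: [0.5772, 0.0098, 0.0684]
orientation: [-3.057, -0.128, -0.623]
force: [-2.4, -6.0, 4.3]
opening: 0.0216
gripper_force: 20.0
18.9667 [-0.127 -0.169  2.127  0.118  0.793  1.294] [0.5772 0.0098 0.0684] z [ 0.39   0.035 -0.92 ] lean 23.0 y [ 0.084 -0.996 -0.002]
```

```bash
python3 -m inch '[4,0,13,0,10,9,1,25,0,10,15,1,36,0,10,21,2,47,0,10,29,3,59,0,10,37,4,70,0,10,46,5,79,0,10,55,6,88,0,10,55,6,88,0,10]'; python3 st.py;  python3 - <<'E'
from h import *
import cv2
a=cam("side")["image"][125:325,195:395]
cv2.imwrite("pics/p3.png",cv2.resize(a,(600,600),interpolation=3))
E
```

```text
t: 19.72
tool_pos: [0.6323, 0.0154, 0.1567]
orientation: [-3.058, -0.127, -0.621]
force: [-4.8, -6.5, 8.2]
opening: 0.0218
gripper_force: 20.0
19.7167 [-0.101 -0.119  1.909  0.09   0.959  1.35 ] [0.6323 0.0154 0.1567] z [ 0.389  0.034 -0.921] lean 23.0 y [ 0.083 -0.997 -0.002]
```

View pics/p3.png

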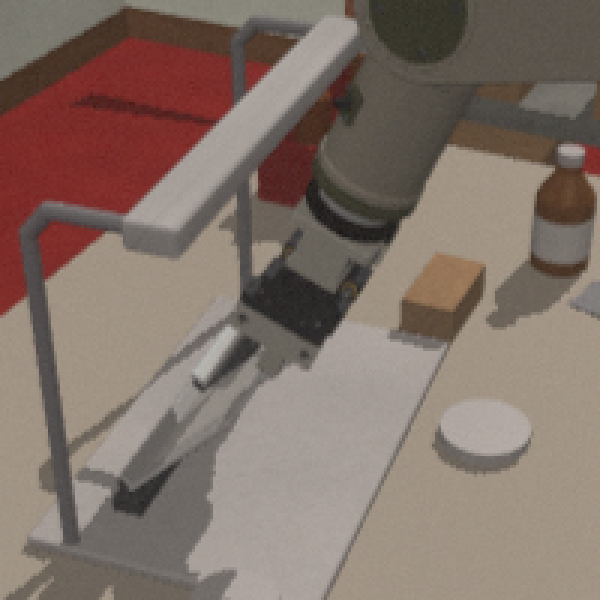

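The leaf followed and the hand is clear of the bar. Next I release, back off, shut the fingers, and finish by pushing the tab from below with the finger flank.

```bash
python3 -m inch '[0,0,0,0,50,0,0,0,0,50,0,0,0,0,50,-20,-2,0,0,50,-40,-4,0,0,50,-65,-6,2,0,0,-65,-6,2,0,0,-65,-6,2,0,0,-65,-6,2,0,0,-65,-6,2,0,0]'; python3 st.py;  python3 - <<'E'
from h import *
import cv2
a=cam("side")["image"][125:325,195:395]
b=cam("top")["image"][140:280,230:430]
cv2.imwrite("pics/sraw4.png",a)
im=np.hstack([cv2.resize(a,(560,560),interpolation=3)[:,:400],cv2.copyMakeBorder(cv2.resize(b,(800,560),interpolation=3)[:,100:500],0,0,0,0,0)])
cv2.imwrite("pics/p4.png",im)
E
```

```text
t: 20.6
tool_pos: [0.567, 0.011, 0.1572]
orientation: [-3.056, -0.127, -0.62]
force: [-0.4, 0.1, 0.2]
opening: 0.0176
gripper_force: 0.0
20.6 [-0.129 -0.316  2.075  0.103  0.993  1.319] [0.567  0.011  0.1572] z [ 0.388  0.037 -0.921] lean 23.0 y [ 0.084 -0.996 -0.004]
```

View pics/p4.png

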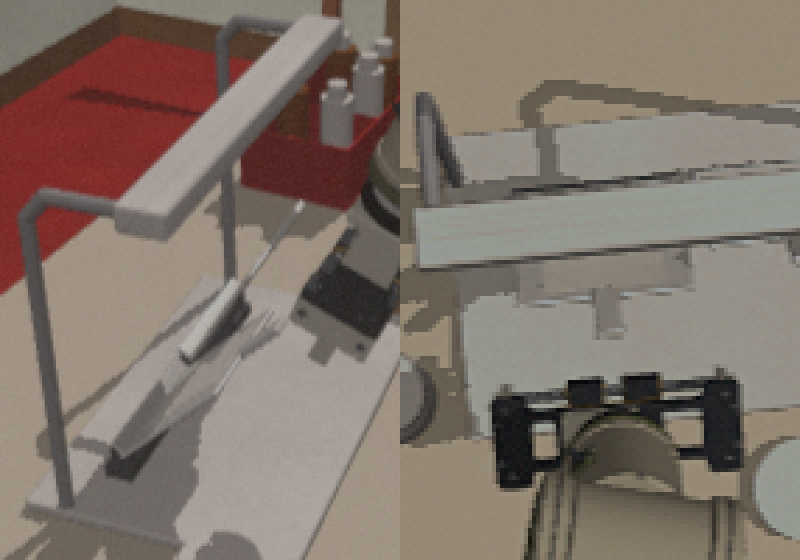

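```bash
python3 -m inch '[0,0,0,0,0,0,0,0,0,0]' >/dev/null; cat > m.py <<'E'
from h import *
ex=np.array([.9949,.1007,0]);ey=np.array([-.1007,.9949,0]);H=np.array([.7470,.0278,.035]);HS=H-ey*.1632
def loc(p,h=H): v=p-h;return np.array([v@ex,v@ey,v[2]])*1000
def ang(p,h=H): l=loc(p,h);return np.arctan2(l[2],-l[0]),np.hypot(l[0],l[2])
E
python3 - <<'E'
from m import *
p,e=tri((293.6,236.8),(307.5,224.5));print(loc(p),e,ang(p))
q=plane("side",(293.6,236.8),H,ey);print(loc(q),ang(q))
q=plane("side",(302.1,197.5),HS,ey);print(loc(q,HS),ang(q,HS))
p,e=tri((302.1,197.5),T(500,263));print(loc(p,HS),e,ang(p,HS))
print(loc(robot.read_state()['tool_pos']))
E
```

```text
[-140.64850126    0.25583701  154.269224  ] 0.008383095050427999 (np.float64(0.8315501896946067), np.float64(208.7606150107821))
[-1.36090282e+02  1.56214755e-13  1.53657354e+02] (np.float64(0.8459529087285712), np.float64(205.25873217509985))
[-9.94465114e+01 -1.99277111e-14  1.73608899e+02] (np.float64(1.0506025178305796), np.float64(200.07413258228763))
[-102.59929667    8.99480286  178.95255462] 0.00022094886121740845 (np.float64(1.0502161997455852), np.float64(206.27804653528935))
[-181.41490146    1.37357468  121.63257303]
```

The low leaf is now at about 0.84 and the set leaf at 1.05; the two methods agree, and the tab-end radius of 200-209 mm fits the 200 given. Pushing up to about 1.0 first.

```bash
python3 -m inch '[20,2,2,0,0,40,4,3,0,0,46,5,4,0,0,52,5,9,0,0,58,6,14,0,0,64,6,19,0,0,69,7,22,0,0,69,7,22,0,0]'; python3 st.py;  python3 - <<'E'
from m import *
import cv2
print(loc(robot.read_state()['tool_pos']))
a=cam("side")["image"][125:325,195:395]
cv2.imwrite("pics/p5.png",cv2.resize(a[20:160,40:180],(700,600)[:1]*2 and (600,600),interpolation=3))
E
```

```text
t: 21.63
tool_pos: [0.6362, 0.0179, 0.1797]
orientation: [-3.056, -0.127, -0.621]
force: [-0.3, 0.2, -0.7]
opening: 0.0005
gripper_force: 0.5
21.6333 [-0.096 -0.129  1.874  0.088  1.003  1.359] [0.6362 0.0179 0.1797] z [ 0.389  0.037 -0.921] lean 23.0 y [ 0.084 -0.996 -0.004]
[-111.27541411    1.27019139  144.6902845 ]
```

View pics/p5.png

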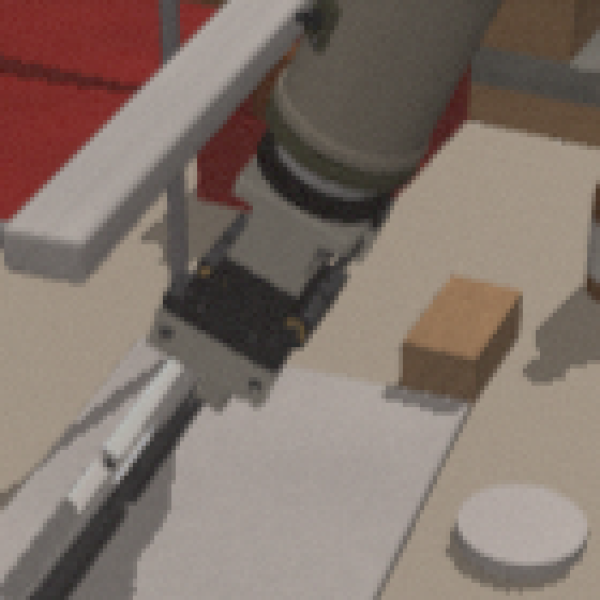

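The leaf now appears close to its neighbour's slope. I'll back off to measure it.

```bash
python3 -m inch '[-25,-2,-2,0,0,-50,-5,-2,0,0,-80,-8,-2,0,0,-100,-10,-2,0,0,-100,-10,-2,0,0]'; python3 - <<'E'
from m import *
import cv2
a=cam("side")["image"]; b=cam("top")["image"]
cv2.imwrite("pics/side6.png",a);cv2.imwrite("pics/top6.png",b)
im=np.hstack([cv2.resize(a[175:305,220:310],(415,600),interpolation=3),cv2.resize(b[175:235,280:373][:, :],(385,248),interpolation=3) if 0 else cv2.copyMakeBorder(cv2.resize(b[180:240,285:370],(380,268),interpolation=3),0,332,0,0,0)])
cv2.imwrite("pics/p6.png",im)
E
```

```text
t: 22.1
tool_pos: [0.5333, 0.0077, 0.1771]
orientation: [-3.056, -0.127, -0.621]
force: [0.5, 0.1, 0.0]
opening: 0.0004
gripper_force: 0.0
```

View pics/p6.png

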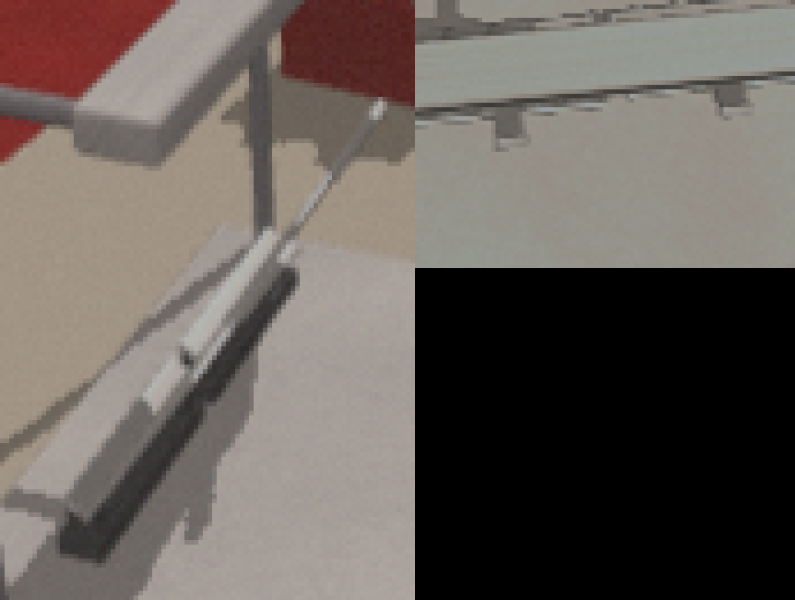

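The top panel shows the fold tab end at about (510, 150) and the set tab end at about (735, 115). The fold tab sticks out roughly 2.5 px further from under the bar, so the leaf is still slightly low. Computing both angles the same way.

```bash
cat >> m.py <<'E'
from scipy.optimize import brentq
from scipy.spatial.transform import Rotation as Ro
def onarc(n,uv,h):   # leaf angle at which the tab end's lower corner projects on this row
    c=cam(n);E=c["extrinsics"]
    def f(a):
        P=h+ex*(-.2*np.cos(a)-.004*np.sin(a))+[0,0,.2*np.sin(a)-.004*np.cos(a)]
        p=c["K"]@(E[:3,:3]@P+E[:3,3]);return p[1]/p[2]-uv[1]
    return brentq(f,.5,1.5)
E
python3 - <<'E'
from m import *
import cv2
g=cv2.cvtColor(cv2.imread("pics/top6.png"),6)
for x in range(302,314,1): print(x,g[198:222,x].tolist())
for x in range(352,364,1): print(x,g[194:214,x].tolist())
for r in (212.5,213.5,214.5): print(r,onarc("top",(0,r),H))
for r in (204.5,205.5,206.5): print(r,onarc("top",(0,r),HS))
g=cv2.cvtColor(cv2.imread("pics/side6.png"),6)
print(g[222:238,274:292])
E
```

```text
302 [149, 151, 149, 150, 126, 59, 107, 112, 88, 134, 133, 130, 134, 134, 135, 134, 145, 143, 145, 146, 146, 146, 147, 148]
303 [148, 151, 149, 150, 121, 63, 100, 100, 96, 96, 97, 93, 101, 128, 122, 112, 146, 145, 145, 146, 144, 147, 147, 146]
304 [149, 151, 150, 148, 113, 65, 97, 100, 100, 96, 98, 97, 95, 151, 139, 120, 147, 145, 147, 145, 145, 147, 148, 146]
305 [149, 152, 149, 146, 101, 70, 100, 99, 98, 98, 100, 98, 90, 149, 141, 128, 146, 147, 146, 146, 143, 145, 147, 145]
306 [150, 149, 150, 143, 86, 75, 99, 98, 97, 100, 100, 99, 92, 148, 137, 146, 145, 145, 145, 146, 144, 144, 145, 146]
307 [149, 150, 150, 140, 72, 77, 98, 98, 97, 100, 97, 101, 101, 143, 136, 146, 145, 145, 145, 144, 145, 146, 147, 147]
308 [151, 151, 149, 136, 68, 77, 94, 113, 112, 106, 105, 101, 118, 141, 131, 145, 145, 146, 145, 146, 146, 145, 146, 146]
309 [151, 150, 151, 134, 62, 89, 100, 138, 138, 131, 128, 120, 120, 134, 130, 146, 143, 145, 144, 144, 146, 144, 146, 145]
310 [152, 151, 151, 133, 58, 101, 127, 138, 147, 146, 147, 145, 132, 128, 138, 146, 147, 144, 146, 145, 143, 144, 146, 145]
311 [151, 150
[... 2223 characters left out ...]
158 157 161 155 154 153]
 [174 181 176 173 156 120 119 161 178 159 135 144 155 158 156 157 157 158]
 [180 178 174 163 126 114 149 179 166 138 140 153 156 156 155 158 154 156]
 [179 177 170 138 112 114 149 162 153 140 157 156 156 158 158 156 160 158]
 [177 170 149 111 114 111 109 123 123 137 150 159 160 159 161 157 160 156]
 [174 157 117 108 117 106 102  82  74  90 127 158 155 157 161 159 157 160]
 [164 128 112 108 107 104  88  61  65  68 106 159 158 158 160 162 160 160]
 [145 111 110 107 105  92  72  62  64  58  97 159 160 158 161 162 163 161]
 [120 109 112 108  99  71  68  61  51  62 105 162 162 160 164 159 161 160]
 [115 112 104 101  85  63  70  59  55  80 137 162 160 161 161 160 161 160]]
```

The top view gives a slope shortfall of about 0.032 rad (2.0 px of row difference beyond the bar's own line), which is about 6.5 mm at the tab end. Nudging up by that much.

```bash
python3 -m inch '[30,3,0,0,0,60,6,1,0,0,85,8,2,0,0,95,10,2,0,0,99,10,2,0,0,102,10,3,0,0,104,11,4,0,0,106,11,5,0,0,106,11,5,0,0]'; python3 -m inch '[-5,-1,-1,0,0,-30,-3,-2,0,0,-60,-6,-2,0,0,-90,-9,-2,0,0,-106,-10,-2,0,0,-106,-10,-2,0,0]'; python3 - <<'E'
from m import *
import cv2
a=cam("side")["image"]; b=cam("top")["image"]
cv2.imwrite("pics/side7.png",a);cv2.imwrite("pics/top7.png",b)
g=cv2.cvtColor(b,6)
for x in range(302,314,1): print(x,g[198:216,x].tolist())
for x in range(352,362,1): print(x,g[194:210,x].tolist())
E
```

```text
t: 23.0
tool_pos: [0.6407, 0.0188, 0.1812]
orientation: [-3.056, -0.127, -0.617]
force: [-1.5, -0.9, -3.8]
opening: 0.0005
gripper_force: 1.5
t: 23.5
tool_pos: [0.5334, 0.0088, 0.1802]
orientation: [-3.056, -0.127, -0.621]
force: [-0.8, 0.4, 0.0]
opening: 0.0004
gripper_force: 0.0
302 [150, 150, 150, 152, 126, 60, 108, 83, 112, 134, 131, 127, 137, 137, 146, 146, 143, 143]
303 [149, 152, 149, 151, 118, 64, 99, 98, 94, 93, 93, 92, 131, 129, 148, 146, 144, 144]
304 [148, 151, 150, 147, 111, 67, 97, 96, 98, 96, 96, 114, 142, 137, 148, 148, 146, 145]
305 [151, 150, 150, 147, 102, 70, 98, 97, 98, 96, 98, 125, 142, 132, 146, 146, 145, 146]
306 [150, 150, 150, 143, 85, 73, 98, 98, 98, 98, 98, 138, 141, 128, 145, 146, 145, 146]
307 [150, 151, 149, 140, 72, 78, 97, 96, 96, 97, 100, 147, 139, 119, 147, 144, 146, 145]
308 [150, 150, 151, 135, 68, 82, 107, 112, 106, 105, 102, 154, 137, 108, 148, 145, 145, 144]
309 [150, 152, 150, 134, 62, 100, 132, 139, 132, 128, 124, 150, 126, 120, 146, 146, 145, 145]
310 [151, 151, 151, 132, 58, 118, 136, 148, 146, 146, 146, 145, 124, 147, 145, 144, 145, 146]
3
[... 386 characters left out ...]
66, 96, 96, 99, 91, 79, 115, 117, 137, 146, 144, 144]
354 [150, 153, 151, 96, 71, 97, 96, 97, 96, 92, 154, 141, 120, 146, 145, 146]
355 [150, 153, 150, 86, 71, 97, 95, 95, 99, 87, 151, 141, 128, 147, 145, 144]
356 [150, 152, 147, 76, 77, 97, 96, 98, 96, 89, 147, 141, 147, 146, 144, 144]
357 [152, 153, 142, 68, 84, 99, 94, 98, 96, 99, 146, 140, 148, 145, 145, 144]
358 [152, 154, 139, 67, 114, 108, 105, 111, 95, 114, 144, 135, 147, 146, 145, 146]
359 [151, 155, 140, 64, 133, 118, 132, 136, 118, 118, 143, 131, 146, 144, 147, 147]
360 [152, 152, 135, 65, 141, 117, 150, 147, 147, 132, 144, 141, 146, 146, 145, 146]
361 [151, 152, 129, 69, 159, 121, 149, 147, 147, 148, 147, 148, 146, 146, 146, 146]
```

The leaf is now within about 0.005 rad of its neighbour. One last look at the leaves, plus a numeric check that the bystanders haven't moved.

```bash
python3 - <<'E'
import cv2,numpy as np
a=cv2.imread("pics/side7.png");a0=cv2.imread("pics/side0.png");t=cv2.imread("pics/top7.png");t0=cv2.imread("pics/top0.png")
for n,(x0,x1,y0,y1) in dict(jar=(255,293,315,357),lid=(340,373,258,280),carton=(328,357,208,238),bowl=(340,398,358,405),roll=(212,316,400,480),amber=(370,395,172,216),spat=(385,445,218,245),settab=(282,303,195,225)).items():
    print(n,(cv2.absdiff(a,a0)[y0:y1,x0:x1].max(2)>40).mean().round(3))
cv2.imwrite("pics/p7.png",cv2.resize(a[150:360,200:480],(800,600),interpolation=3))
E
python3 st.py
```

```text
jar 0.152
lid 0.0
carton 0.763
bowl 0.092
roll 0.005
amber 0.119
spat 0.0
settab 0.0
23.6 [-0.145 -0.442  2.126  0.106  1.067  1.31 ] [0.5359 0.0087 0.1812] z [ 0.391  0.036 -0.92 ] lean 23.1 y [ 0.084 -0.996 -0.004]
```

View pics/p7.png

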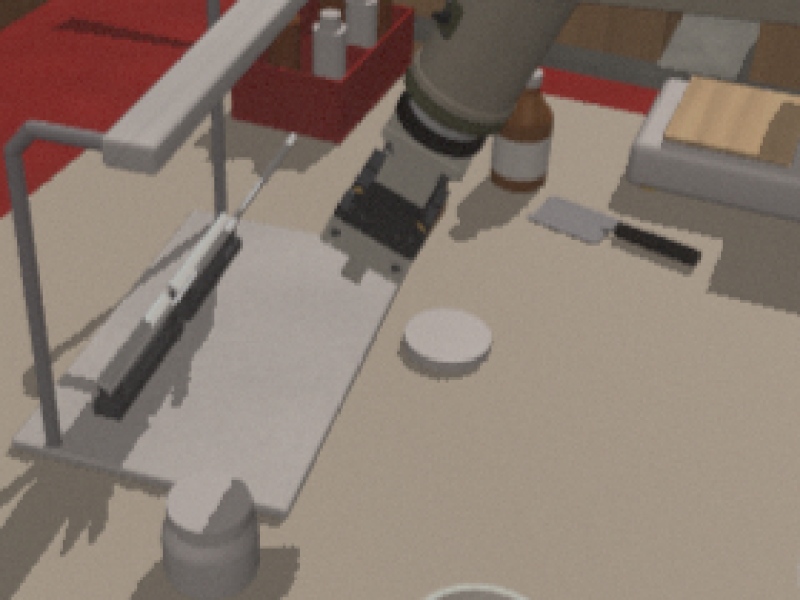

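The two leaves lie in one line, the set tab is unchanged, and the jar, lid, bottle and spatula are where they were. The differences at the jar and bowl fit arm shadow, and the carton is hidden behind the hand. The hand touches nothing, so I'm handing in.

```bash
python3 -c "
from plant import job
print(job.close_job())"
```

```text
the job is handed in; nothing more can be done
None
```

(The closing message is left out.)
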